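# Complete the case layer on the bench trolley and unhitch it

## Task

Finish the interlocking layer on the trolley's slab: set the two loose parts cases into the two empty places so that all four stand flat in a pinwheel, and let go of them. Then, with the tongue still down, pull the hitch's spring latch sideways towards the robot's side, lift the tongue by it at least 6 cm off the ball, and finish there, still holding the tongue raised in the gripper. Leave the cases already laid in their places and the other things on the bench where they are.

Things in the scene. Friction and masses are not known exactly. Their poses are not given: they have to be found in the camera images.
- trolley: bench trolley standing still with its hitch. Origin on the table, midway along the whole; x is across, y runs along the tongue from the slab to the ball. Plywood slab 172 x 172 mm, centre at (0, -130) mm, top 45 mm above the table. Two cases stand on it already, long sides along x, centred at (-32, -178) and (32, -82) mm: half of a four-case pinwheel layer (each case's end meets the next one's side). Ball mount at (0, 135) mm, ball 36 mm across. Fixed to the table.
- place_far (a point): one of the two empty places of the layer (on the trolley's +x side): where the handle grip point of a case must be once the case stands on the slab, 64 mm above the slab's top. x is the direction of the case's long side (either way round). When filled, 6 mm gaps remain to the neighbouring cases; it does not matter which case goes where.
- place_near (a point): one of the two empty places of the layer (on the trolley's -x side): where the handle grip point of a case must be once the case stands on the slab, 64 mm above the slab's top. x is the direction of the case's long side (either way round). When filled, 6 mm gaps remain to the neighbouring cases; it does not matter which case goes where.
- case1_handle (a point): grip point in the middle of the handle of a loose grey and black parts case, waiting on the table to the robot's right. Case: 90 mm (its x, the long side) x 58 mm (its y), 40 mm high to the lid; on the lid stands an arched handle bar along x, 62 mm long, 12 mm thick (y), its top 76 mm above the case's underside. This point is 64 mm above the underside, 24 mm above the lid. 0.18 to 0.35 kg.
- case2_handle (a point): grip point in the middle of the handle of a loose grey and black parts case, waiting on the table to the robot's left. Case: 90 mm (its x, the long side) x 58 mm (its y), 40 mm high to the lid; on the lid stands an arched handle bar along x, 62 mm long, 12 mm thick (y), its top 76 mm above the case's underside. This point is 64 mm above the underside, 24 mm above the lid. 0.18 to 0.35 kg.
- laid1_handle (a point): same kind of point on the case already laid at the slab's outer end; stays
- laid2_handle (a point): same kind of point on the case already laid at the slab's tongue end; stays
- hinge_point (a point): middle of the tongue's hinge at the slab's edge, 60 mm above the table; the hinge axis is the trolley's x
- coupler: the tongue: grey bar 26 mm wide with the coupler shell (58 x 66 mm, top 83 mm above the table when seated) at its end over the ball, 165 mm from the hinge. Origin on the hinge, y along the bar to the coupler
- tongue (a joint): angle (rad) of the tongue about its hinge: 0 seated on the ball, grows as the coupler end is lifted, up to 0.9. The tongue falls back when let go. It lifts with about 4 N at the coupler, and only while the latch is pulled; latched it gives by about 0.015 rad.
- latch (a joint): travel (m) of the spring latch on the coupler: 0 closed, pulled towards the trolley's -x up to 0.016 (stop). Free of the ball from 0.008 on. Spring: 3.5 N at the start, 9 N at the stop; snaps back when let go. The latch is carried by the tongue, so the tongue can be lifted by the latch's tab while it is pulled.
- latch_tab (a point): grip point on the latch's upright steel tab on top of the coupler: tab 12 mm thick along the trolley's x, 32 mm wide along y, standing 38 mm above its slide plate (tab top 128 mm above the table). This point is 24 mm above the plate, 14 mm below the tab's top, 114 mm above the table when seated, and 165 mm from the hinge along y. It moves with the latch and the tongue; a tab pinched across its thickness may swivel between the pads as the tongue tips up.
- tape: roll of paper tape lying flat, 80 mm across, 19 mm high; not to be disturbed
- driver: screwdriver, 170 mm long, lying down; not to be disturbed
- bottle: white bottle, 44 mm across, 110 mm tall; not to be disturbed
- jar: small amber jar, 42 mm across, 42 mm tall; not to be disturbed
- mouse: black computer mouse, 95 x 56 x 33 mm; not to be disturbed
- wipes: carton of wipes, 100 x 72 x 60 mm; not to be disturbed
- dish: shallow aluminium dish, 100 x 75 x 22 mm; not to be disturbed
- case1: the whole parts case of point case1_handle; origin at the centre of its underside
- case2: the whole parts case of point case2_handle; origin at the centre of its underside
Things that resemble listed ones, but are neither listed nor needed, are in the scene too. What is shaped like the case1 but pink or red is not meant.

How it is judged:
By the outcome, as a careful person would: the job done as asked, in the order asked, and still so for the second after the job is handed in, while the arm keeps its last pose, push and grip.
It also fails if it takes over 64 s, if anything falls off the work surface, if the arm or the gripper's body presses on something with over 40 N, if the wrist force passes 120 N, or if a joint passes its speed limit or range.

## Robot

A 6-joint arm with a two-finger parallel gripper is mounted at the origin on the work surface. World frame = base frame: x ahead of the robot, y to its left, z up, the work surface at z = 0. Lengths are in m, angles in degrees, forces in N, time in s.
With the tool pointing down it reaches from about 0.4 to 0.825 m from the base axis. Payload 7 kg.
Tool frame: the origin (TCP) lies midway between the tips of the shut fingers; the grasp point (between the pads) lies ctrl.tcp_to_grasp behind it (ctrl.tcp_to_grasp is the distance from the TCP to the grasp point, in m); z points along the fingers, y is the line along which they close (so a half turn about z gives the same grasp; the last joint's range is limited). The gripper opens to 88 mm and grips with 3 to 60 N. Pads are 19 mm wide; open, the fingers measure 130 mm over their backs; the gripper's body (78 mm by 193 mm) begins 47 mm behind the grasp point.
Start: joints at [-59.525, 20.546, 0.682, 0, -70.136, -16.507], TCP at [0.163, -0.655, 0.227] pointing down, gripper open.
Joint ranges: [-176.03, 176.03], [-82.01, 121.73], [-58.28, 71.71], [-173.87, 95.51], [-174.79, -0.11], [-173.66, 173.66]. Speed limits (degrees/s): [136.94, 136.94, 172.46, 180, 180, 180].

## Interface

Orientations are given as [roll, pitch, yaw] about the fixed x, y, z axes, in that order (R = Rz(yaw) Ry(pitch) Rx(roll)).
In Python, from plant import ctrl, imaging, close_job gives the robot as it stands.
- The arm moves only by the shell command python3 -m crank 'ROWS'. ROWS is JSON, a list of rows, each a list of 3 entries, a list of its own where there are three numbers: the shift along the world's x, y, z in m, then the turn, a rotation vector about the world's x, y, z in degrees, then the opening, from -1 (shut) to 1 (fully open), so that 0 is half open. A call has 1 to 12 rows; each row shifts and turns the commanded pose from where the row before left it; what a row does not reach is not made up. A row lasts 1/10 s, in which the tool goes at most 50 mm and 8.59 degrees, less where a joint would pass 70% of its speed; a pose out of reach is approached as far as the arm can. A call is refused whole if a number of a shift passes 0.05 or a number of a turn 8.59, either way. A call with a gripper value outside its range is refused whole. The fingers move at their own pace and stop on an object; the grip force is fixed at half the most. Time passes only in rows, so rows that do not move let the fingers close. It gives the time, the measured TCP pose, the force, the opening and the grip force at its end, in the units of the state.
- ctrl.get_obs(): the state, without advancing time (a new reading comes with each control period).
- imaging.snapshot(name): name is "scene" or "side" or "wrist"; returns (picture, depth): 420x560x3 uint8, blue, green, red; 420x560 float32, m along the optical axis (not along the pixel's ray), 0 where there is no reading.
- imaging.camera_model(name): a dict with "mtx" (3x3 intrinsics, pixels), "R" (3x3) and "t" (3): a world point X has camera coordinates R X + t. Camera axes: x right, y down, z forward; pixel columns grow to the right and rows downward; lengths in m; the calibration is good to about 2 mm. The wrist camera is an equidistant fisheye: a pixel r from the principal point sees the ray r / f radians off the axis. A picture is of the moment at which its call begins: read the wrist's pose just before it. camera_model takes no time and is no camera call; for the wrist camera it gives the pose at the moment of the call.
- close_job(): hands the job in; it is judged then, once.
The state is a dict: "clock": time; "joint_pos": joint angles; "qvel": joint speeds; "tau": joint torques, N m; "tool_pos": TCP position; "orientation": TCP orientation; "force": force on the tool from outside, world axes, zero at the start; "moment": the same for the moment, N m; "opening": finger opening in m; "gripper_force": force on a finger pad.
Only numpy, scipy, OpenCV 4.12 (cv2) and the standard library are available. Lean on these libraries where they do the work, as an engineer would, in place of code of your own. Each camera call takes 0.05 s, during which the arm holds its last target. There are 200 camera calls.

## Working session

There is one attempt and no reset: what is moved stays moved. The work goes in short steps, Python scripts to look and compute and a shell command to move; the robot and the scene stay as the last step left them, time stands still between calls to the robot, and variables do not carry over. Pictures are saved under pics/ and viewed, at most 10 in all, crops included, and the job is handed in when it is done.

```bash
ls; mkdir -p pics
cat > h.py <<'E'
import numpy as np,cv2
from plant import ctrl,imaging
def shot(n):
    m=imaging.camera_model(n); p,d=imaging.snapshot(n); return p,d,m
def cloud(d,m):
    K=np.array(m["mtx"]);R=np.array(m["R"]);t=np.array(m["t"]).ravel()
    v,u=np.mgrid[:d.shape[0],:d.shape[1]]
    c=np.stack([(u-K[0,2])/K[0,0]*d,(v-K[1,2])/K[1,1]*d,d],-1)
    w=(c-t)@R; w[d==0]=np.nan; return w
E
python3 - <<'E'
from h import *
print(ctrl.get_obs(),ctrl.tcp_to_grasp)
for n in("scene","side"):
    p,d,m=shot(n); cv2.imwrite(f"pics/{n}.png",p); np.savez(n,p=p,d=d,w=cloud(d,m)); print(n,-np.array(m["R"]).T@np.array(m["t"]).ravel())
E
```

```text
pics
{'clock': 0.0, 'joint_pos': array([-5.95230350e+01,  2.05923177e+01,  6.34068205e-01, -2.07950208e-02,
       -7.01364992e+01, -1.65057934e+01]), 'qvel': array([-0.03997454,  0.09123356,  0.1138015 , -0.1138059 ,  0.06480966,
       -0.04103896]), 'tau': array([ 8.43229445e-04, -5.82723391e+01,  2.93057603e+01,  6.99736610e+00,
        6.83259394e-03, -1.50262285e-04]), 'tool_pos': array([ 0.16281286, -0.65456183,  0.22561285]), 'orientation': array([ 1.79903601e+02, -8.17897503e-03, -1.66035903e+02]), 'force': array([0.55007258, 0.57900672, 0.43566543]), 'moment': array([-0.03997532,  0.00408108, -0.01102817]), 'gripper_force': 0.0, 'opening': 0.08762092089418594} 0.0188
scene [1.24960785 0.73192643 1.34956913]
side [-0.18044448  0.66231009  0.89807841]
```

View pics/scene.png

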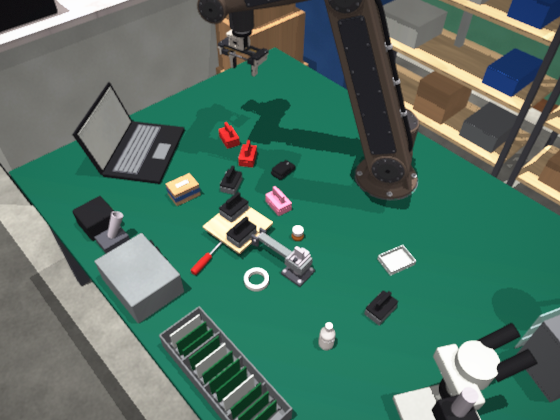

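View pics/side.png

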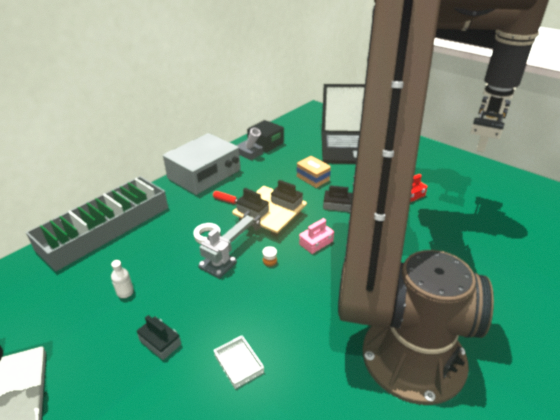

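Scene view: black/grey cases at (231,181) (robot's right → case1) and (382,306) (left → case2). The red cases at (229,134) and (247,154) and the pink one at (278,200) are decoys. Laid cases are at (234,207) and (241,233), the coupler and latch at (298,262). The next crop confirms this while I measure.

Run:
```python
from h import *
S=np.load("scene.npz");T=np.load("side.npz")
p=S["p"]
a=cv2.resize(p[155:295,165:345],None,fx=4.4,fy=4.0,interpolation=cv2.INTER_CUBIC)[:560,:792]
cv2.imwrite("pics/crop1.png",a)
for nm,Z in(("scene",S),("side",T)):
    w=Z["w"]
    boxes={"scene":{"case1":(215,165,247,197),"case2":(362,286,402,326),"slab":(200,190,275,250),"coup":(280,240,318,282)},
      "side":{"case1":(322,180,356,214),"case2":(132,312,186,358),"slab":(230,175,310,235),"coup":(195,225,240,275)}}[nm]
    for k,(x0,y0,x1,y1) in boxes.items():
        q=w[y0:y1,x0:x1].reshape(-1,3); c=Z["p"][y0:y1,x0:x1].reshape(-1,3).astype(int)
        ok=np.isfinite(q[:,2])&(q[:,2]>0.012); q=q[ok]
        h,e=np.histogram(q[:,2],bins=np.arange(0,.16,.008)); print(nm,k,len(q),h)
        def rect(m):
            r=cv2.minAreaRect(q[m][:,:2].astype(np.float32)*1000); return np.round(r[0],1),np.round(r[1],1),round(r[2],1),m.sum()
        if k[:4]=="case":
            print(" lid",rect((q[:,2]>.034)&(q[:,2]<.046))," bar",rect(q[:,2]>.052),q[:,2].max())
        if k=="slab": print(" slab",rect((q[:,2]>.040)&(q[:,2]<.05)))
        if k=="coup": print(" tab",rect(q[:,2]>.100),q[:,2].max(),"shell",rect((q[:,2]>.07)&(q[:,2]<.095)))
```

```text
scene case1 418 [  0  16  42  30 110 113   8  13  20  32   9   0   0   2   8  15   0   0
   0]
 lid (array([ 481.8, -361.2]), array([97.8, 61.8]), 29.8, np.int64(206))  bar (array([ 515.7, -305.6]), array([208.2,  35.8]), 58.4, np.int64(104)) 0.1258538271078511
scene case2 623 [  0  20  39  46 248 149  16  12  25  66   2   0   0   0   0   0   0   0
   0]
 lid (array([477.2, 366.9]), array([93.2, 60.3]), 2.5, np.int64(372))  bar (array([475.4, 368.3]), array([65.4, 12.5]), 3.6, np.int64(116)) 0.08258059038042642
scene slab 2536 [  0  21  41  25 121 772 294 129 199 190 413 105  32  49  70  74   1   0
   0]
 slab (array([ 571.7, -142.4]), array([192.3, 290.5]), 79.3, np.int64(929))
scene coup 831 [  0 124  84   0   0   5  36  48  76 114 117 128  22  16  15  32  14   0
   0]
 tab (array([574.3, 102.4]), array([34.4, 29.2]), 41.8, np.int64(85)) 0.13576171062194672 shell (array([570.8,  71.1]), array([ 70.6, 120.7]), 11.0, np.int64(385))
side case1 664 [  0  24  62  49 223  29  26  40  54  24   0   0   0   0   0   0   0   0
   0]
 lid (array([ 473.8, -358.3]), array([89.3, 58.2]), 32.2, np.int64(223))  bar (array([ 327.7, -134.1]), array([ 61.5, 561.8]), 33.0, np.int64(265)) 0.4474891275821789
side case2 1044 [  0  42  95  72 546  72  28  43  39 107   0   0   0   0   0   0   0   0
   0]
 lid (array([473.5, 367.8]), array([92.3, 60.2]), 2.2, np.int64(581))  bar (array([472.6, 368.4]), array([61.9, 14.1]), 2.9, np.int64(202)) 0.07823656752369161
side slab 2715 [  0  35  45  34 245 740 141 175 377 185 418  45  66  72 124  13   0   0
   0]
 slab (array([ 553.6, -145. ]), array([257.6, 221.2]), 8.0, np.int64(773))
side coup 1216 [  0 213  99   1  12  28  73  86 194 102 193  95  23  26  24  46   1   0
   0]
 tab (array([563.9,  97.8]), array([14.9, 33.1]), 4.9, np.int64(109)) 0.12817037216562951 shell (array([558.7,  62.4]), array([144.5,  67.4]), 87.9, np.int64(460))
```

View pics/crop1.png

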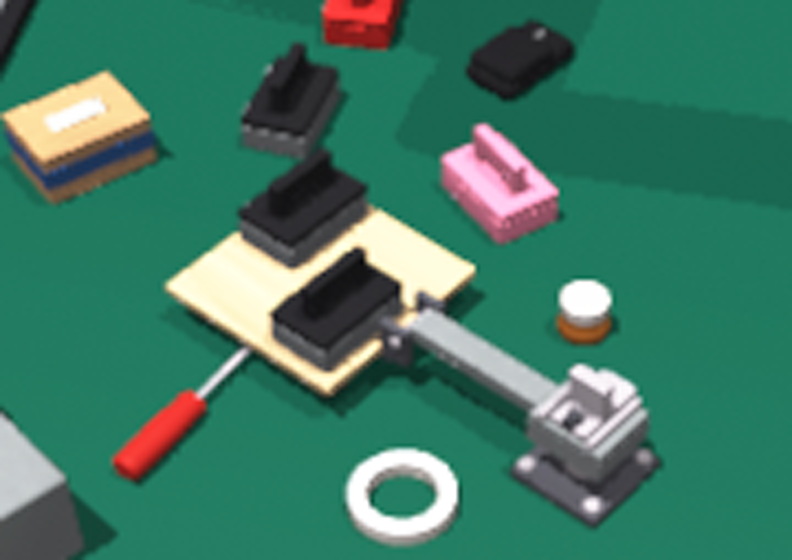

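Crop confirms: black/grey cases wait at crop (290,105) and on the left. The pink and red ones are not meant. The pinwheel, with empty corners at crop (200,285) and (420,265), and the tab at crop (595,390) are clear. Now I'll fit the trolley pose.

```bash
cat > fit.py <<'E'
from h import *
def rect(q):
    r=cv2.minAreaRect(q[:,:2].astype(np.float32)*1000); return np.round(r[0],1),np.round(r[1],1),round(r[2],1),len(q),np.round(np.median(q,0)*1000,1)
def clusters(w,zlo,zhi,x,y,minn=12):
    q=w.reshape(-1,3); m=np.isfinite(q[:,2])&(q[:,2]>zlo)&(q[:,2]<zhi)&(q[:,0]>x[0])&(q[:,0]<x[1])&(q[:,1]>y[0])&(q[:,1]<y[1]); q=q[m]
    g=np.zeros((int((x[1]-x[0])*200)+2,int((y[1]-y[0])*200)+2),np.uint8)
    i=((q[:,0]-x[0])*200).astype(int);j=((q[:,1]-y[0])*200).astype(int);g[i,j]=1
    n,l=cv2.connectedComponents(g,connectivity=8)
    for k in range(1,n):
        s=q[l[i,j]==k]
        if len(s)>=minn: print("  ",*rect(s))
E
python3 - <<'E'
from fit import *
for n in("scene","side"):
    w=np.load(n+".npz")["w"]; print(n)
    for lab,a,b,x,y in(("bars/tab",.103,.135,(.45,.7),(-.28,.15)),("laid lids",.079,.092,(.45,.7),(-.28,-.05)),("slab",.040,.051,(.4,.7),(-.28,-.02)),("case1 bar",.055,.085,(.42,.53),(-.42,-.3)),("low objs",.01,.12,(.3,.75),(-.45,.45))):
        print(lab); clusters(w,a,b,x,y)
E
```

```text
scene
bars/tab
   [ 581.4 -217.6] [64.4 19.5] 11.5 97 [ 582.  -214.1  118.7]
   [570.2  97.7] [14.8 31.5] 13.8 77 [571.5  98.3 122.4]
   [ 629.8 -112.8] [64.4 15.6] 6.9 100 [ 631.8 -111.6  118.7]
laid lids
   [ 580.6 -217.2] [93.4 62.8] 8.4 239 [ 590.1 -206.4   85.3]
   [ 630.8 -113.8] [92.6 61.4] 7.4 274 [ 640.3 -103.2   85.1]
slab
   [ 423.3 -166.3] [91.  47.1] 85.3 108 [ 425.6 -156.9   42.5]
   [ 605.3 -163.8] [175.  182.9] 8.3 938 [ 632.6 -172.3   45.8]
case1 bar
   [ 483.3 -360.3] [68.7 15.8] 33.4 74 [ 486.1 -355.4   73.7]
low objs
   [ 346.  -426.8] [82.9 59.5] 38.3 298 [ 354.9 -417.    39.9]
   [ 318.2 -280.9] [35.3 53.8] 0.9 118 [ 318.7 -279.9   27. ]
   [321.4 274.8] [81.9 48.7] 79.3 95 [335.6 279.8  18.7]
   [ 416.1 -166.2] [95.1 61.8] 82.4 433 [ 424.6 -150.9   39.6]
   [ 482.6 -360.8] [95.8 61.8] 29.8 400 [ 492.1 -350.7   39.6]
   [478.1 367. ] [94.9 60.8] 3.1 632 [488.7 372.9  39.2]
   [468. -11.] [39.9 41. ] 10.0 145 [470.3  -7.5  38.6]
   [619.6 -54.3] [234.7 395.7] 8.3 3275 [ 597.1 -103.3   62.3]
   [ 645.2 -424.3] [ 56.7 103.6] 86.8 531 [ 647.5 -411.9   55.6]
   [690.
[... 667 characters left out ...]
655.5 -80.5  43.2]
case1 bar
   [ 475.  -360.9] [61.5 20.4] 33.5 124 [ 474.5 -359.    67.6]
low objs
   [316.  276.2] [76.5 48.4] 75.9 160 [332.2 277.2  17.4]
   [ 410.8 -164.6] [95.2 60.3] 81.5 647 [ 404.9 -151.7   36.6]
   [ 474.9 -360. ] [89.8 64. ] 31.3 542 [ 469.8 -352.3   36.6]
   [473.3 367.9] [93.4 61. ] 3.1 1070 [457.8 374.4  37.7]
   [460.4 -11.7] [38.8 41. ] 9.6 195 [456.1  -5.9  36.1]
   [585.8 -58. ] [173.1 395.5] 7.7 3654 [568.1 -96.7  64.8]
   [ 639.  -425.7] [ 55.7 106.4] 85.0 516 [ 626.7 -410.7   48.1]
   [670.5 333.4] [34.5 43.6] 6.3 504 [665.1 338.5  62. ]
   [694.1  32.9] [66.  81.1] 0.5 163 [700.4  36.1  15.6]
   [ 743.6 -140.5] [23.4 11.2] 87.3 22 [ 743.3 -137.3   17.1]
```

Laid centres agree with the trolley sizes (yaw ≈ 7.7°). The two cameras differ by about 6 mm, so I'll use the mean and refine with the wrist camera. Moving above case1.

```bash
cat >> h.py <<'E'
def wcloud(d,m):
    K=np.array(m["mtx"]);R=np.array(m["R"]);t=np.array(m["t"]).ravel()
    v,u=np.mgrid[:d.shape[0],:d.shape[1]]
    x=(u-K[0,2])/K[0,0];y=(v-K[1,2])/K[1,1];th=np.hypot(x,y);s=np.tan(np.minimum(th,1.4))/np.maximum(th,1e-9)
    w=(np.stack([x*s*d,y*s*d,d],-1)-t)@R; w[(d==0)|(th>1.3)]=np.nan; return w
E
python3 -m crank '[[[0.0263,0.0246,-0.002],[0,0,1.46],0],[[0.0263,0.0246,-0.002],[0,0,1.46],0],[[0.0263,0.0246,-0.002],[0,0,1.46],0],[[0.0263,0.0246,-0.002],[0,0,1.46],0],[[0.0263,0.0246,-0.002],[0,0,1.46],0],[[0.0263,0.0246,-0.002],[0,0,1.46],0],[[0.0263,0.0246,-0.002],[0,0,1.46],0],[[0.0263,0.0246,-0.002],[0,0,1.46],0],[[0.0263,0.0246,-0.002],[0,0,1.46],0],[[0.0263,0.0246,-0.002],[0,0,1.46],0],[[0.0263,0.0246,-0.002],[0,0,1.46],0],[[0.0263,0.0246,-0.002],[0,0,1.46],0]]'
python3 -m crank '[[[0,0,0],[0,0,0],0],[[0,0,0],[0,0,0],0],[[0,0,0],[0,0,0],0]]'
python3 - <<'E'
from fit import *
p,d,m=shot("wrist"); cv2.imwrite("pics/w1.png",p); w=wcloud(d,m); o=ctrl.get_obs()
print(o["tool_pos"],o["orientation"],o["opening"],-np.array(m["R"]).T@np.array(m["t"]).ravel())
tp=o["tool_pos"]
print("bar");clusters(w,.055,.085,(.40,.55),(-.43,-.29))
print("lid");clusters(w,.033,.047,(.40,.55),(-.43,-.29))
E
```

```text
clock: 1.3
tool_pos: [0.4793, -0.3585, 0.2022]
orientation: [180.0, -0.0, -148.4]
force: [0.8, -0.8, -0.2]
opening: 0.044
gripper_force: 0.0
clock: 1.6
tool_pos: [0.478, -0.36, 0.2023]
orientation: [180.0, -0.0, -148.5]
force: [-0.1, 0.6, 0.2]
opening: 0.0436
gripper_force: 0.0
[ 0.47785949 -0.36030078  0.20248389] [ 1.79985680e+02 -1.27201641e-02 -1.48565934e+02] 0.043986252185269636 [ 0.4121728  -0.40118673  0.3596612 ]
bar
   [ 478.5 -363.4] [61.7 11.3] 31.4 880 [ 476.1 -364.7   75. ]
lid
   [ 479.  -363.9] [89.1 59.4] 30.5 3936 [ 474.7 -365.6   39.1]
```

View pics/w1.png

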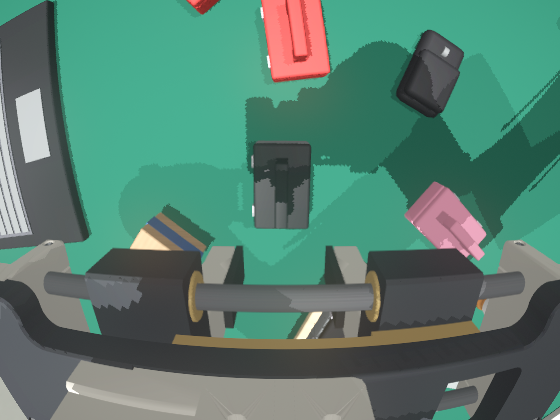

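The wrist view shows the black case at (282,186) with its bar centred between the fingers (x≈284). Size and height match. Descend, grip, lift.

```bash
python3 -m crank '[[[0.0006,-0.003,-0.026],[0,0,-0.4],0],[[0,0,-0.026],[0,0,0],0],[[0,0,-0.026],[0,0,0],0],[[0,0,-0.026],[0,0,0],0],[[0,0,-0.026],[0,0,0],0],[[0,0,-0.026],[0,0,0],0],[[0,0,0],[0,0,0],0],[[0,0,0],[0,0,0],0],[[0,0,0],[0,0,0],-1],[[0,0,0],[0,0,0],-1],[[0,0,0],[0,0,0],-1],[[0,0,0],[0,0,0],-1]]'
python3 -m crank '[[[0,0,0],[0,0,0],-1],[[0,0,0],[0,0,0],-1],[[0,0,0.02],[0,0,0],-1],[[0,0,0.03],[0,0,0],-1],[[0,0,0.03],[0,0,0],-1],[[0,0,0.03],[0,0,0],-1],[[0,0,0.03],[0,0,0],-1],[[0,0,0.01],[0,0,0],-1]]'
```

```text
clock: 2.85
tool_pos: [0.4795, -0.3629, 0.0473]
orientation: [-179.9, 0.0, -148.9]
force: [-0.7, -0.1, -0.5]
opening: 0.017
gripper_force: 0.0
clock: 3.65
tool_pos: [0.4803, -0.3635, 0.1997]
orientation: [-179.8, 0.1, -148.9]
force: [0.8, -1.2, -1.6]
opening: 0.0118
gripper_force: 30.0
```

```bash
python3 -m crank '[[[0.0175,0.0173,0.001],[0,0,6.66],-1],[[0.0175,0.0173,0.001],[0,0,6.66],-1],[[0.0175,0.0173,0.001],[0,0,6.66],-1],[[0.0175,0.0173,0.001],[0,0,6.66],-1],[[0.0175,0.0173,0.001],[0,0,6.66],-1],[[0.0175,0.0173,0.001],[0,0,6.66],-1],[[0.0175,0.0173,0.001],[0,0,6.66],-1],[[0.0175,0.0173,0.001],[0,0,6.66],-1],[[0.0175,0.0173,0.001],[0,0,6.66],-1],[[0.0175,0.0173,0.001],[0,0,6.66],-1],[[0,0,0],[0,0,0],-1],[[0,0,0],[0,0,0],-1]]'
python3 -m crank '[[[0,0,0],[0,0,0],-1],[[0,0,0],[0,0,0],-1]]'
cat > wl.py <<'E'
from fit import *
import sys
p,d,m=shot("wrist"); cv2.imwrite(f"pics/{sys.argv[1]}.png",p); w=wcloud(d,m); o=ctrl.get_obs()
print(o["tool_pos"],o["orientation"],o["opening"])
X=(.47,.72);Y=(-.29,.15)
print("bars");clusters(w,.103,.126,X,Y,40)
print("lids");clusters(w,.079,.092,X,Y,40)
print("slab");clusters(w,.039,.050,X,Y,60)
q=w.reshape(-1,3)
np.save("w.npy",w)
E
python3 wl.py w2
```

```text
clock: 4.85
tool_pos: [0.6537, -0.1891, 0.2049]
orientation: [179.9, 0.0, -82.3]
force: [-0.9, -1.0, -2.3]
opening: 0.0119
gripper_force: 30.0
clock: 5.05
tool_pos: [0.6535, -0.1903, 0.2063]
orientation: [180.0, 0.0, -82.4]
force: [0.1, 0.1, -1.0]
opening: 0.0117
gripper_force: 30.0
[ 0.65356838 -0.19039101  0.20646158] [ 1.79985426e+02  6.01616600e-03 -8.23881961e+01] 0.011900636783023812
bars
   [ 579.2 -218.5] [61.5 12.3] 7.7 1342 [ 582.1 -219.5  119.7]
lids
   [ 579.1 -218.6] [89.5 60.3] 7.6 3686 [ 578.6 -230.    84.1]
slab
   [ 555.7 -156.7] [77.1 45.8] 7.8 2485 [ 555.5 -158.1   44.2]
   [ 614.3 -237.9] [171.   27.5] 7.6 2988 [ 646.4 -237.8   44.1]
```

View pics/w2.png

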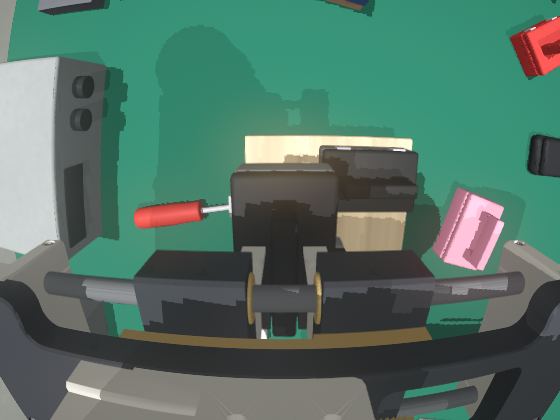

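Slab and laid1 (crop position (367,180)) are seen clearly and agree with the first fit to about 1–2 mm. The far place is at (0.656,-0.192). Lowering.

```bash
python3 -m crank '[[[0.0026,0,-0.016],[0,0,0],-1],[[0,0,-0.018],[0,0,0.1],-1],[[0,0,-0.018],[0,0,0],-1],[[0,0,-0.018],[0,0,0],-1],[[0,0,-0.016],[0,0,0],-1],[[0,0,-0.012],[0,0,0],-1],[[0,0,-0.008],[0,0,0],-1],[[0,0,-0.004],[0,0,0],-1],[[0,0,0],[0,0,0],-1],[[0,0,0],[0,0,0],-1],[[0,0,0],[0,0,0],-1]]'
python3 - <<'E'
from fit import *
p,d,m=shot("wrist"); w=wcloud(d,m)
clusters(w,.079,.098,(.5,.72),(-.29,.0),40)
E
```

```text
clock: 6.2
tool_pos: [0.6573, -0.1899, 0.0974]
orientation: [-179.9, -0.0, -82.2]
force: [0.4, 0.7, -2.4]
opening: 0.0117
gripper_force: 30.0
   [ 613.5 -219.3] [157.9  49.8] 8.5 14660 [ 623.2 -226.2   85.5]
   [ 553.2 -196.2] [42.8  6. ] 5.3 335 [ 553.2 -196.    84. ]
   [ 651.3 -136.8] [29.3 23. ] 7.6 286 [ 650.3 -129.5   84.2]
```

```bash
python3 -m crank '[[[-0.0008,-0.0005,-0.002],[0,0,-0.1],-1],[[0,0,0],[0,0,0],-1]]'
python3 - <<'E'
from h import *
p,d,m=shot("wrist"); w=wcloud(d,m).reshape(-1,3); o=ctrl.get_obs(); print(o["tool_pos"],o["force"])
a=np.radians(7.7);C=np.array([.6045,-.1666]); q=w[np.isfinite(w[:,2])]; e=(q[:,:2]-C)@np.array([[np.cos(a),-np.sin(a)],[np.sin(a),np.cos(a)]])*1000
e[:,1]-=130
m1=(q[:,2]>.078)&(q[:,2]<.098)
def pr(n,m): print(n,m.sum(),np.percentile(e[m],[1,99],axis=0).round(1).tolist(),np.median(q[m,2]).round(4))
pr("held",m1&(e[:,0]>15)&(e[:,1]<-112)&(e[:,0]<90)&(e[:,1]>-230))
pr("laid1",m1&(e[:,0]<15)&(e[:,0]>-90)&(e[:,1]<-140)&(e[:,1]>-230))
pr("laid2",m1&(e[:,0]>-20)&(e[:,1]>-113)&(e[:,1]<-45)&(e[:,0]<90))
E
```

```text
clock: 6.45
tool_pos: [0.6557, -0.1903, 0.0945]
orientation: [-180.0, 0.0, -82.3]
force: [-0.9, -0.4, -2.3]
opening: 0.0119
gripper_force: 30.0
[ 0.65576711 -0.19036106  0.09455565] [-0.20378584 -0.39380794 -1.51179538]
held 7076 [[20.5, -207.3], [77.5, -165.3]] 0.0867
laid1 8186 [[-74.4, -207.4], [12.8, -150.9]] 0.084
laid2 285 [[34.5, -111.1], [63.2, -97.9]] 0.0842
```

Held case sits within 1 mm of its nominal outline; lower the last 2 mm, release, lift.

```bash
python3 -m crank '[[[-0.0003,0,-0.002],[0,0,0],-1],[[0,0,0],[0,0,0],-1]]'
python3 -m crank '[[[0,0,-0.0007],[0,0,0],-1],[[0,0,0],[0,0,0],-0.5],[[0,0,0],[0,0,0],-0.3],[[0,0,0],[0,0,0],-0.3],[[0,0,0.02],[0,0,0],-0.3],[[0,0,0.03],[0,0,0],-0.3],[[0,0,0.03],[0,0,0],0],[[0,0,0.03],[0,0,0],0]]'
```

```text
clock: 6.7
tool_pos: [0.6554, -0.1903, 0.0922]
orientation: [180.0, 0.0, -82.3]
force: [-0.0, -0.1, -2.4]
opening: 0.0121
gripper_force: 30.0
clock: 7.5
tool_pos: [0.6556, -0.1903, 0.2031]
orientation: [-180.0, -0.0, -82.3]
force: [-0.2, -0.3, -0.1]
opening: 0.0404
gripper_force: 0.0
```

```bash
python3 -m crank '[[[-0.015,0.0465,0],[0,0,7.1],0],[[-0.015,0.0465,0],[0,0,7.1],0],[[-0.015,0.0465,0],[0,0,7.1],0],[[-0.015,0.0465,0],[0,0,7.1],0],[[-0.015,0.0465,0],[0,0,7.1],0],[[-0.015,0.0465,0],[0,0,7.1],0],[[-0.015,0.0465,0],[0,0,7.1],0],[[-0.015,0.0465,0],[0,0,7.1],0],[[-0.015,0.0465,0],[0,0,7.1],0],[[-0.015,0.0465,0],[0,0,7.1],0],[[-0.015,0.0465,0],[0,0,7.1],0],[[-0.015,0.0465,0],[0,0,7.1],0]]'
python3 -m crank '[[[0,0,0],[0,0,0],0],[[0,0,0],[0,0,0],0],[[0,0,0],[0,0,0],0],[[0,0,0],[0,0,0],0]]'
python3 - <<'E'
from fit import *
p,d,m=shot("wrist"); w=wcloud(d,m); o=ctrl.get_obs()
print(o["tool_pos"],o["orientation"],o["opening"])
print("bar");clusters(w,.055,.085,(.40,.55),(.29,.44))
print("lid");clusters(w,.033,.047,(.40,.55),(.29,.44))
E
```

```text
clock: 8.7
tool_pos: [0.4747, 0.3696, 0.2024]
orientation: [-180.0, -0.0, 3.2]
force: [-0.0, 0.2, -0.2]
opening: 0.0439
gripper_force: 0.0
clock: 9.1
tool_pos: [0.476, 0.3667, 0.202]
orientation: [-180.0, -0.0, 2.8]
force: [1.1, -0.3, 0.5]
opening: 0.0435
gripper_force: 0.0
[0.47610479 0.36666368 0.20208933] [-1.79988846e+02 -1.06082275e-02  2.78531371e+00] 0.043765580494653684
bar
   [476.9 368.7] [61.3 11.3] 2.8 862 [479.6 368.6  75. ]
lid
   [476.5 367.9] [88.8 59.1] 2.9 3912 [481.3 366.7  39.1]
```

```bash
python3 -m crank '[[[0.0006,0.0016,-0.026],[0,0,0],0],[[0,0,-0.026],[0,0,0],0],[[0,0,-0.026],[0,0,0],0],[[0,0,-0.026],[0,0,0],0],[[0,0,-0.026],[0,0,0],0],[[0,0,-0.025],[0,0,0],0],[[0,0,0],[0,0,0],0],[[0,0,0],[0,0,0],0],[[0,0,0],[0,0,0],-1],[[0,0,0],[0,0,0],-1],[[0,0,0],[0,0,0],-1],[[0,0,0],[0,0,0],-1]]'
python3 -m crank '[[[0,0,0],[0,0,0],-1],[[0,0,0],[0,0,0],-1],[[0,0,0.02],[0,0,0],-1],[[0,0,0.03],[0,0,0],-1],[[0,0,0.03],[0,0,0],-1],[[0,0,0.03],[0,0,0],-1],[[0,0,0.03],[0,0,0],-1],[[0,0,0.03],[0,0,0],-1]]'
```

```text
clock: 10.35
tool_pos: [0.4764, 0.3696, 0.0476]
orientation: [-179.9, -0.0, 2.9]
force: [0.2, 0.5, 0.2]
opening: 0.0174
gripper_force: 0.0
clock: 11.15
tool_pos: [0.4757, 0.369, 0.2175]
orientation: [180.0, 0.1, 2.9]
force: [0.7, 0.7, -3.0]
opening: 0.0118
gripper_force: 30.0
```

```bash
python3 -m crank '[[[0.0064,-0.0425,0],[0,0,-7.1],-1],[[0.0064,-0.0425,0],[0,0,-7.1],-1],[[0.0064,-0.0425,0],[0,0,-7.1],-1],[[0.0064,-0.0425,0],[0,0,-7.1],-1],[[0.0064,-0.0425,0],[0,0,-7.1],-1],[[0.0064,-0.0425,0],[0,0,-7.1],-1],[[0.0064,-0.0425,0],[0,0,-7.1],-1],[[0.0064,-0.0425,0],[0,0,-7.1],-1],[[0.0064,-0.0425,0],[0,0,-7.1],-1],[[0.0064,-0.0425,0],[0,0,-7.1],-1],[[0.0064,-0.0425,0],[0,0,-7.1],-1],[[0.0064,-0.0425,0],[0,0,-7.1],-1]]'
python3 -m crank '[[[0,0,0],[0,0,0],-1],[[0,0,0],[0,0,0],-1],[[0,0,0],[0,0,0],-1],[[0,0,0],[0,0,0],-1]]'
python3 wl.py w3
```

```text
clock: 12.35
tool_pos: [0.5527, -0.1423, 0.2164]
orientation: [180.0, 0.0, -82.6]
force: [0.4, 0.8, -1.9]
opening: 0.0121
gripper_force: 30.0
clock: 12.75
tool_pos: [0.5529, -0.1397, 0.2168]
orientation: [180.0, 0.0, -82.2]
force: [0.7, 0.9, -2.4]
opening: 0.0117
gripper_force: 30.0
[ 0.55298551 -0.13962165  0.21689092] [-1.79996917e+02  1.05181717e-02 -8.21976272e+01] 0.011600666668461613
bars
   [ 578.9 -218.1] [61.8 12. ] 7.4 1202 [ 579.  -218.2  119.9]
   [ 629.2 -114.7] [61.9 12.7] 7.4 1294 [ 627.4 -117.1  119.6]
   [ 656.5 -192.1] [12.9 62.1] 7.7 1420 [ 654.4 -192.6  119.6]
lids
   [ 607.1 -180. ] [157.4 128.4] 8.6 11396 [ 622.5 -201.    84.1]
   [634.  -89.8] [71.5 13.7] 13.3 545 [631.4 -90.1  84.3]
slab
   [ 607.5 -197.6] [171.  108.7] 7.9 3892 [ 578.4 -177.6   44.1]
```

Far case stands within about 1 mm of its place. Lowering case2 to just above the slab, then an outline check.

```bash
python3 -m crank '[[[-0.0008,-0.0013,-0.016],[0,0,-0.1],-1],[[0,0,-0.018],[0,0,0],-1],[[0,0,-0.018],[0,0,0],-1],[[0,0,-0.018],[0,0,0],-1],[[0,0,-0.018],[0,0,0],-1],[[0,0,-0.016],[0,0,0],-1],[[0,0,-0.01],[0,0,0],-1],[[0,0,-0.006],[0,0,0],-1],[[0,0,-0.002],[0,0,0],-1],[[0,0,0],[0,0,0],-1],[[0,0,0],[0,0,0],-1],[[0,0,0],[0,0,0],-1]]'
python3 - <<'E'
from h import *
p,d,m=shot("wrist"); w=wcloud(d,m).reshape(-1,3); o=ctrl.get_obs(); print(o["tool_pos"],o["force"])
a=np.radians(7.6);C=np.array([.6041,-.1664]); q=w[np.isfinite(w[:,2])]; e=(q[:,:2]-C)@np.array([[np.cos(a),-np.sin(a)],[np.sin(a),np.cos(a)]])*1000
e[:,1]-=130
m1=(q[:,2]>.078)&(q[:,2]<.098)
def pr(n,m): print(n,m.sum(),np.percentile(e[m],[1,99],axis=0).round(1).tolist(),np.median(q[m,2]).round(4))
pr("held",m1&(e[:,0]<-16)&(e[:,1]>-147)&(e[:,0]>-100)&(e[:,1]<-20))
pr("laid1",m1&(e[:,0]<15)&(e[:,0]>-90)&(e[:,1]<-148)&(e[:,1]>-230))
pr("laid2",m1&(e[:,0]>-16)&(e[:,1]>-113)&(e[:,1]<-45)&(e[:,0]<90))
E
```

```text
clock: 14.0
tool_pos: [0.5526, -0.142, 0.0955]
orientation: [-179.9, -0.0, -82.4]
force: [-1.0, 0.1, -2.8]
opening: 0.0118
gripper_force: 30.0
[ 0.5525549  -0.14206598  0.09546036] [-0.32700665 -0.60318893 -2.5910476 ]
held 6696 [[-75.5, -143.3], [-18.4, -103.9]] 0.0881
laid1 13771 [[-75.7, -206.6], [11.5, -149.7]] 0.0841
laid2 4125 [[-12.3, -112.3], [75.2, -82.3]] 0.0841
```

```bash
python3 -m crank '[[[-0.0003,0.0008,-0.003],[0,0,0],-1],[[0,0,0],[0,0,0],-1],[[0,0,0],[0,0,0],-1]]'
python3 -m crank '[[[0,0,-0.0005],[0,0,0],-1],[[0,0,0],[0,0,0],-0.5],[[0,0,0],[0,0,0],-0.3],[[0,0,0],[0,0,0],-0.3],[[0,0,0.02],[0,0,0],-0.3],[[0,0,0.03],[0,0,0],-0.3],[[0,0,0.03],[0,0,0],0],[[0,0,0.03],[0,0,0],0]]'
python3 -m crank '[[[0.0035,0.045,0],[0,0,0],-0.1],[[0.0035,0.045,0],[0,0,0],-0.1],[[0.0035,0.045,0],[0,0,0],-0.1],[[0.0035,0.045,0],[0,0,0],-0.1],[[0.0035,0.045,0],[0,0,0],-0.1],[[0,0,0],[0,0,0],-0.1],[[0,0,0],[0,0,0],-0.1],[[0,0,0],[0,0,0],-0.1]]'
python3 - <<'E'
from fit import *
p,d,m=shot("wrist"); w=wcloud(d,m); o=ctrl.get_obs()
cv2.imwrite("pics/w4.png",p)
print(o["tool_pos"],o["orientation"],o["opening"])
print("bars");clusters(w,.103,.135,(.47,.72),(-.29,.16),40)
print("shell");clusters(w,.075,.093,(.47,.72),(.03,.16),40)
E
```

```text
clock: 14.35
tool_pos: [0.5526, -0.1415, 0.0926]
orientation: [-179.9, -0.0, -82.4]
force: [0.1, -2.9, 2.2]
opening: 0.0118
gripper_force: 30.0
clock: 15.15
tool_pos: [0.5516, -0.141, 0.2022]
orientation: [180.0, 0.0, -82.4]
force: [1.2, 0.1, -0.2]
opening: 0.0412
gripper_force: 0.0
clock: 15.95
tool_pos: [0.5691, 0.0833, 0.2011]
orientation: [180.0, -0.0, -82.4]
force: [0.5, -0.5, 0.2]
opening: 0.0393
gripper_force: 0.0
[0.56917976 0.08294478 0.20120581] [ 1.79973608e+02 -5.52647928e-03 -8.24600840e+01] 0.03908680699350088
bars
   [569.  96.] [11.9 31.9] 7.7 734 [569.4  92.5 126.9]
shell
   [565.   95.5] [66.4 65.5] 7.9 4008 [563.3  87.4  88.9]
```

View pics/w4.png

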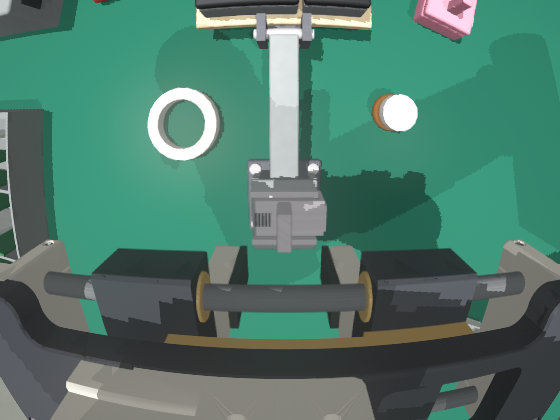

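The tab stands at (284,225) in view, measured (0.569,0.096), matching the expected (0.569,0.0963). Check of the placed case from the side camera before going down on the tab.

```bash
python3 -m crank '[[[-0.0002,0.0065,-0.02],[0,0,0],-0.1],[[0,0.0065,-0.02],[0,0,0],-0.1],[[0,0,-0.02],[0,0,0],-0.1],[[0,0,-0.02],[0,0,0],-0.1],[[0,0,-0.015],[0,0,0],-0.1],[[0,0,-0.01],[0,0,0],-0.1],[[0,0,0],[0,0,0],-0.1],[[0,0,0],[0,0,0],-0.1],[[0,0,0],[0,0,0],-0.1]]'
python3 - <<'E'
from fit import *
p,d,m=shot("side"); w=cloud(d,m)
cv2.imwrite("pics/side2.png",cv2.resize(p[150:300,160:360],None,fx=4,fy=4,interpolation=cv2.INTER_CUBIC))
clusters(w,.103,.122,(.47,.72),(-.29,.0),20)
E
```

```text
clock: 16.9
tool_pos: [0.5699, 0.0968, 0.0974]
orientation: [-179.9, 0.0, -82.4]
force: [0.5, 0.1, -0.1]
opening: 0.0394
gripper_force: 0.0
   [ 550.7 -138.7] [17.5 65.2] 6.3 97 [ 547.  -136.1  115. ]
   [ 574.5 -215.8] [62.5 17. ] 6.3 108 [ 571.9 -214.2  114.8]
   [ 626.  -113.1] [64.6 16.4] 7.7 109 [ 621.2 -110.6  114.9]
   [ 652.2 -189.5] [15.  61.4] 8.4 91 [ 649.5 -186.2  115.6]
```

View pics/side2.png

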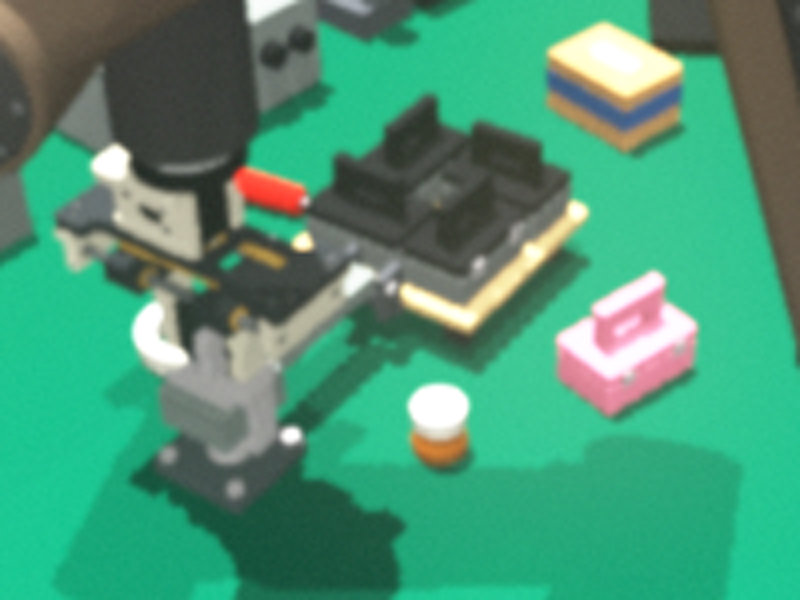

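Side view: all four cases stand flat as a pinwheel, with the gripper straddling the tab at (205,350). Grip the tab and pull it toward -x.

```bash
python3 -m crank '[[[0,0,0],[0,0,0],-1],[[0,0,0],[0,0,0],-1],[[0,0,0],[0,0,0],-1],[[0,0,0],[0,0,0],-1],[[0,0,0],[0,0,0],-1],[[0,0,0],[0,0,0],-1]]'
python3 -m crank '[[[-0.003,-0.0004,0],[0,0,0],-1],[[-0.003,-0.0004,0],[0,0,0],-1],[[-0.003,-0.0004,0],[0,0,0],-1],[[-0.003,-0.0004,0],[0,0,0],-1],[[-0.001,-0.0001,0],[0,0,0],-1],[[0,0,0],[0,0,0],-1],[[0,0,0],[0,0,0],-1],[[0,0,0],[0,0,0],-1]]'
```

```text
clock: 17.55
tool_pos: [0.5675, 0.0964, 0.0963]
orientation: [179.8, -0.0, -82.4]
force: [-7.2, 1.1, 5.8]
opening: 0.0115
gripper_force: 30.0
clock: 18.35
tool_pos: [0.5576, 0.0952, 0.0965]
orientation: [-179.9, -0.0, -82.4]
force: [7.1, -2.2, -5.2]
opening: 0.0117
gripper_force: 30.0
```

The 7 N spring force corresponds to roughly 10–11 mm of pull, so the latch is free. Add 2 mm margin, then lift along the arc.

```bash
python3 -m crank '[[[-0.002,-0.0003,0],[0,0,0],-1],[[0,0,0],[0,0,0],-1],[[0.0003,-0.002,0.0082],[2.84,0.38,0],-1],[[0.0003,-0.0024,0.0081],[2.84,0.38,0],-1],[[0.0004,-0.0028,0.008],[2.84,0.38,0],-1],[[0,0,0],[0,0,0],-1]]'
python3 - <<'E'
from plant import ctrl
o=ctrl.get_obs();print(o["force"],o["moment"])
E
```

```text
clock: 18.95
tool_pos: [0.5579, 0.0873, 0.122]
orientation: [-179.7, 8.8, -82.5]
force: [7.7, 2.2, -6.4]
opening: 0.0119
gripper_force: 30.0
[ 7.66109498  2.18292351 -6.38496856] [ 0.33115178 -2.31082205 -0.24833791]
```

```bash
python3 -m crank '[[[0.0004,-0.0032,0.0078],[2.84,0.38,0],-1],[[0.0005,-0.0036,0.0076],[2.84,0.38,0],-1],[[0.0005,-0.004,0.0074],[2.84,0.38,0],-1],[[0.0006,-0.0043,0.0072],[2.84,0.38,0],-1],[[0.0006,-0.0047,0.007],[2.84,0.38,0],-1],[[0.0007,-0.005,0.0068],[2.84,0.38,0],-1],[[0.0007,-0.0054,0.0065],[2.84,0.38,0],-1],[[0,0,0],[0,0,0],-1],[[0,0,0],[0,0,0],-1],[[0,0,0],[0,0,0],-1]]'
python3 - <<'E'
from h import *
from plant import ctrl
p,d,m=shot("side"); cv2.imwrite("pics/side3.png",cv2.resize(p[150:300,160:360],None,fx=4,fy=4,interpolation=cv2.INTER_CUBIC))
w=cloud(d,m)
C=np.array([.6041,-.1664]);a=np.radians(7.6)
q=w.reshape(-1,3);q=q[np.isfinite(q[:,2])]
e=(q[:,:2]-C)@np.array([[np.cos(a),-np.sin(a)],[np.sin(a),np.cos(a)]])*1000; e[:,1]-=130
for y in range(-20,150,15):
    s=(abs(e[:,0])<10)&(abs(e[:,1]-y)<5)&(q[:,2]>.02)
    print(y,s.sum(),np.round(np.sort(q[s,2])[::max(1,s.sum()//5)],3))
E
```

```text
clock: 19.95
tool_pos: [0.5615, 0.0575, 0.1712]
orientation: [-179.7, 28.6, -82.4]
force: [7.4, 2.1, -3.2]
opening: 0.0122
gripper_force: 30.0
-20 30 [0.076 0.464 0.469 0.476 0.48 ]
-5 51 [0.083 0.437 0.443 0.449 0.453 0.489]
10 51 [0.092 0.41  0.417 0.422 0.429 0.504]
25 61 [0.099 0.383 0.39  0.395 0.404 0.514]
40 92 [0.107 0.307 0.339 0.362 0.371 0.524]
55 75 [0.239 0.287 0.294 0.323 0.333]
70 108 [0.199 0.256 0.264 0.273 0.285 0.544]
85 114 [0.195 0.213 0.226 0.26  0.546 0.558]
100 101 [0.17  0.188 0.247 0.554 0.565 0.657]
115 101 [0.169 0.569 0.578 0.641 0.645 0.651]
130 206 [0.02  0.576 0.596 0.618 0.632 0.652]
145 205 [0.02  0.143 0.587 0.608 0.622]
```

View pics/side3.png

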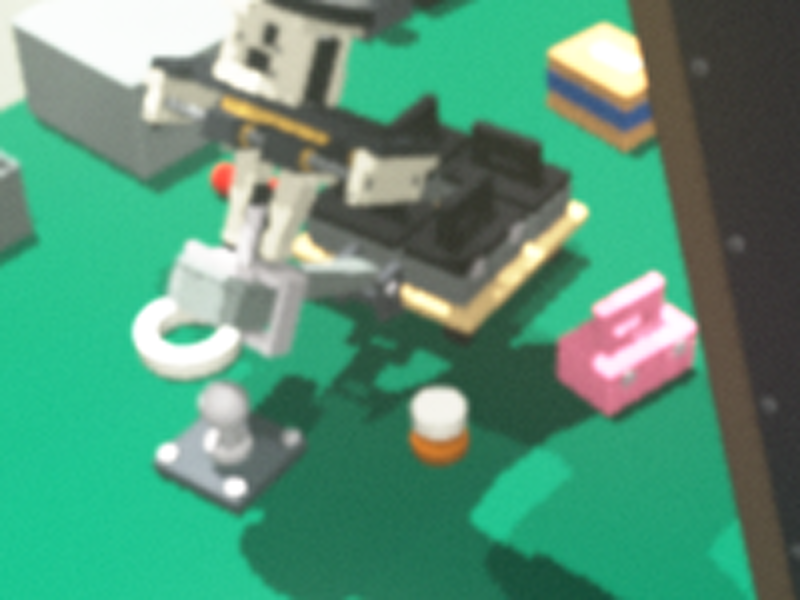

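The side view shows the tongue raised well off the ball at (225,400), held at (255,215). The bar slope of about 0.5 puts the coupler roughly 7.5 cm up, and the pinwheel is intact. Handing in.

```bash
python3 -c "
from plant import close_job
print(close_job())"
```

```text
the job is handed in; nothing more can be done
None
```

The job is handed in: both cases stand in the pinwheel, and the latch was pulled before the tongue was lifted. The gripper still holds the tongue about 7.5 cm off the ball; robot time was about 20 s.

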